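Push the spool tray into the corner stop

TASK

Push the low wooden tray of thread spools along the bench, fully home into the inside corner of the L-shaped metal stop, so that one long side lies flush along the long strip and one end meets the short strip. Only push the tray itself from outside: do not lift or tip it, do not touch or topple the spools standing in it, and leave everything else on the bench where it is. Finish with the hand clear of everything.

Things in the scene. Friction and masses are not known exactly. Their poses are not given: they have to be found in the camera images.
- tray: low wooden tray, a board 120 mm (its x) by 180 mm (its y), 20 mm thick, with a lip 8 mm wide and 8 mm high round the top, so its plain upright sides are 28 mm high. Three spools stand loose in it. About 0.5 kg in all; slides on the bench. Origin at the centre of its underside. Starts clear of the stop, turned up to 0.35 rad against it.
- corner_stop: L-shaped aluminium stop fixed to the bench; strips 20 mm wide, 24 mm high. Origin: inner corner, at bench height, z up. Long strip's inner face: plane x = 0, from y = 0 to 380 mm. Short strip's inner face: plane y = 0, from x = -110 mm to 0. The tray's home is on the side x < 0, y > 0: its centre at x = -60, y = +90 mm, axes parallel to these.
- spool0: thread spool standing loose in the tray near one end (tray y about -50 mm), 34 mm across, 45 mm high, its top 65 mm above the bench; origin at the centre of its foot
- spool1: thread spool standing loose in the tray in the middle, 34 mm across, 45 mm high, its top 65 mm above the bench; origin at the centre of its foot
- spool2: thread spool standing loose in the tray near the other end (tray y about +50 mm), 34 mm across, 45 mm high, its top 65 mm above the bench; origin at the centre of its foot
- cone: large cone of cream thread standing upright, 66 mm across the base, 112 mm high; a bystander, to be left where it is; origin at the centre of its underside
- chalk_tin: flat round metal tin, 62 mm across, 25 mm high; a bystander, to be left where it is; origin at the centre of its underside
- mug: white mug, 80 mm across, 90 mm high, with a handle; a bystander, to be left where it is; origin at the centre of its underside
- bobbin: single small spool standing upright on the bench, 30 mm across, 30 mm high; a bystander, to be left where it is; origin at the centre of its underside
- shears: tailor's shears lying flat, 210 mm long, 80 mm wide over the black handles, 10 mm high; origin at the pivot, x towards the blades; a bystander, to be left where it is
- press_block: dark hardwood pressing block lying flat, 160 mm along its x, 55 mm wide, 38 mm high; a bystander, to be left where it is; origin at the centre of its underside
- screwdriver: screwdriver, 150 mm long, lying flat; a bystander, to be left where it is
Things that resemble listed ones, but are neither listed nor needed, are in the scene too. Leave any orange or purple look-alike of the spool1 alone.

How it is judged:
At the end, for the whole second after the job is handed in: The tray lies flat and at rest in the corner: within 4.5 mm of touching each strip, square to the stop within 0.03 rad, with the three spools standing upright in it (x of tray in the frame of corner_stop between -0.0645 and -0.057 m and y of tray in the frame of corner_stop between 0.087 and 0.0945 m and angle between the x axis of tray and the x axis of corner_stop, either way round below 0.03 rad and height (world z) of tray below 0.004 m and angle between tray's own z axis and vertical below 0.03 rad and linear speed of tray below 0.01 m/s and angle between each of spool0, spool1, spool2's own z axis and vertical below 0.1 rad and z of spool0 in the frame of tray between 0.015 and 0.025 m and z of spool1 in the frame of tray between 0.015 and 0.025 m and z of spool2 in the frame of tray between 0.015 and 0.025 m).
It fails at once if the tray is lifted or tipped off the bench (height (world z) of tray above 0.01 m or angle between tray's own z axis and vertical above 0.1 rad).
It fails at once if a spool in the tray is touched by the robot (contact force between any of the fingers, the arm and spool0 above 0.3 N or contact force between any of the fingers, the arm and spool1 above 0.3 N or contact force between any of the fingers, the arm and spool2 above 0.3 N).
It fails at once if a spool in the tray topples, leaves the tray or is lifted (angle between any of spool0, spool1, spool2's own z axis and vertical above 0.5 rad or z of any of spool0, spool1, spool2 in the frame of tray above 0.035 m or z of any of spool0, spool1, spool2 in the frame of tray below 0.01 m).
It fails at once if another thing on the bench is moved by more than 20 mm or lifted (distance of any of cone, chalk_tin, mug, bobbin, shears, press_block, screwdriver from where it was at the start of the episode above 0.02 m).
It fails at once if the upright cone, mug or small spool is knocked over (angle between any of cone, mug, bobbin's own z axis and vertical above 0.5 rad).
It also fails if it takes over 51 s, if anything falls off the work surface, if the arm or the gripper's body presses on something with over 40 N, if the wrist force passes 120 N, or if a joint passes its speed limit or range.

ROBOT

A 6-joint arm with a two-finger parallel gripper is mounted at the origin on the work surface. World frame = base frame: x ahead of the robot, y to its left, z up, the work surface at z = 0. Lengths are in m, angles in rad, forces in N, time in s.
With the tool pointing down it reaches from about 0.375 to 0.9 m from the base axis. Payload 3.1 kg.
Tool frame: the origin (TCP) lies on the centre line of the jaws, within the pads' length; the fingertips stand 17 mm ahead of it and the grasp point (between the pads) lies 2 mm behind it; y points along the fingers, z is the direction in which the jaws open and shut, and the axes are right-handed (so a half turn about y gives the same grasp; the last joint's range is limited). The gripper opens to 85 mm and grips with 20 to 120 N. Pads are 22 mm wide; open, the fingers measure 114 mm over their backs; the gripper's body (76 mm by 85 mm) begins 54 mm behind the grasp point. The pads swing forward as they close: fully open they stand 13 mm farther back than shut.
Start: joints at [1.151, 0.527, 1.433, -0, 1.181, -0.178], TCP at [0.15, 0.607, 0.248] pointing down, gripper open.
Joint ranges: [-3.08, 3.08], [-0.75, 2.2], [0.22, 2.44], [-1.43, 4.57], [0, 2.65], [-2.85, 2.85]. Speed limits (rad/s): [2.79, 2.79, 3.14, 3.14, 3.14, 3.14].

INTERFACE

Orientations are given as a unit quaternion [x, y, z, w].
In Python, from station import manip gives the robot as it stands.
- The arm moves only by the shell command python3 -m handwheel 'ROWS' [FORCE]. ROWS is JSON, one flat list of numbers, 7 for each row, row after row: the shift along the tool's x, y, z in cm, then the turn, a rotation vector about the tool's x, y, z in rad, then the finger opening in cm, from 0 to 8.54. A call has 1 to 10 rows; each row is the pose to reach, as a shift and turn from the pose commanded when the call began, along the tool's axes at that moment; what a row does not reach only later rows make up. A row lasts 1/12 s, in which the tool goes at most 41.7 mm and 7.16 degrees, less where a joint would pass 70% of its speed; a pose out of reach is approached as far as the arm can. A call with a gripper value outside its range is refused whole. The fingers move at their own pace and stop on an object; FORCE is the grip in N (left out, the last holds). Time passes only in rows, so rows that repeat a pose let the fingers close. It gives the time, the measured TCP pose, the force and the opening at its end, in the units of the state.
- manip.sense(): the state, without advancing time (a new reading comes with each control period).
- manip.snapshot(name): name is "side" or "top" or "wrist"; returns a dict with "frame" (400x640x3 uint8, red, green, blue), "depth" (400x640 float32, m along the optical axis (not along the pixel's ray), 0 where there is no reading), "camera_matrix" (3x3 intrinsics, pixels), "rvec" (rotation vector, rad) and "tvec" (3), from world to camera coordinates, as OpenCV has them. Camera axes: x right, y down, z forward; pixel columns grow to the right and rows downward; lengths in m; the calibration is good to about 2 mm. A picture is of the moment at which its call begins.
- manip.sign_off(): hands the job in, once; it reports no verdict.
The state is a dict: "t": time; "q": joint angles; "qd": joint speeds; "tau": joint torques, N m; "tcp_pos": TCP position; "tool_rot": TCP orientation; "force": force on the tool from outside, world axes, zero at the start; "ft_torque": the same for the moment, N m; "finger_gap": opening from 0.0 (shut) to 1.0 (fully open).
Only numpy, scipy, OpenCV 4.12 (cv2) and the standard library are available. Lean on these libraries where they do the work, as an engineer would, in place of code of your own. Each camera call takes 0.05 s, during which the arm holds its last target.

## Working session

There is one attempt and no reset: what is moved stays moved. The work goes in short steps, Python scripts to look and compute and a shell command to move; the robot and the scene stay as the last step left them, time stands still between calls to the robot, and variables do not carry over. Pictures are saved under pics/ and viewed, and the job is handed in when it is done.

```bash
mkdir -p pics; ls
python3 - <<'E'
from station import manip
import cv2,pickle
print(manip.sense())
for n in ("top","side"):
    s=manip.snapshot(n); cv2.imwrite(f"pics/{n}0.png",s["frame"][:,:,::-1]); pickle.dump(s,open(f"{n}0.pkl","wb"))
    print(n,s["camera_matrix"],s["rvec"],s["tvec"])
E
```

```text
pics
{'t': 0.0, 'q': array([ 1.15051068e+00,  5.28484115e-01,  1.43394130e+00,  1.73399292e-05,
        1.18138747e+00, -1.78487444e-01]), 'qd': array([-0.00060329,  0.00025535, -0.00082045,  0.0003468 , -0.00071442,
       -0.00047023]), 'tau': array([ 1.20518903e-04, -4.42349768e+01, -1.78026527e+01, -2.39898418e-04,
        8.47144373e-03, -7.70232901e-06]), 'tcp_pos': array([0.14932612, 0.60618195, 0.24731015]), 'tool_rot': array([ 0.70269299, -0.08551966,  0.0850458 , -0.70119623]), 'force': array([-0.5499833 ,  0.43181294,  0.0234976 ]), 'ft_torque': array([0.02016967, 0.0263405 , 0.065326  ]), 'finger_gap': 0.9985244852138869}
top [[398.18299188   0.         315.81845973]
 [  0.         398.18299188 200.42072864]
 [  0.           0.           1.        ]] [ 2.04644643 -2.13937033  0.25058514] [0.0172304  0.55098869 1.02657791]
side [[509.78942975   0.         327.78735065]
 [  0.         509.78942975 198.67293891]
 [  0.           0.           1.        ]] [ 2.34567287 -0.84802689  0.31578954] [-0.41027911  0.31904843  1.08514653]
```

View pics/top0.png

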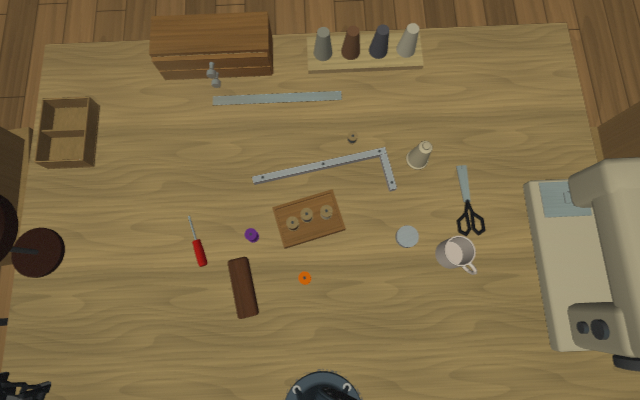

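View pics/side0.png

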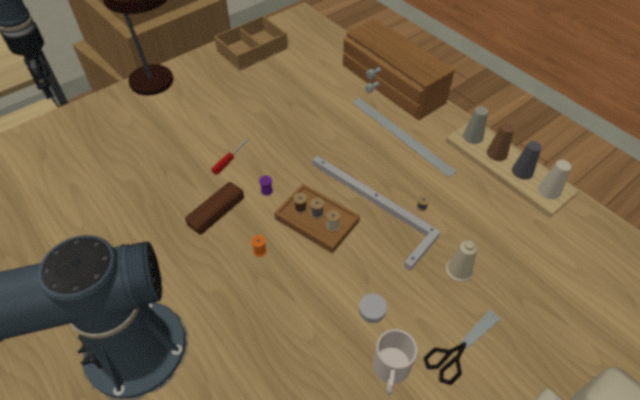

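```bash
cat > h.py <<'E'
import numpy as np,cv2,pickle
def cloud(s):
    d=s["depth"];K=s["camera_matrix"];R=cv2.Rodrigues(np.array(s["rvec"],float))[0];t=np.array(s["tvec"]).ravel()
    v,u=np.mgrid[:d.shape[0],:d.shape[1]]
    pc=np.stack([(u-K[0,2])/K[0,0]*d,(v-K[1,2])/K[1,1]*d,d],-1)
    P=(pc-t)@R; P[d==0]=np.nan
    return P
def proj(s,X):
    return cv2.projectPoints(np.array(X,float).reshape(-1,3),np.array(s["rvec"],float),np.array(s["tvec"],float),s["camera_matrix"],None)[0].reshape(-1,2)
def rectify(s,z,x0,x1,y0,y1,res=0.001):
    # rows: x decreasing downward; cols: y decreasing rightward
    xs=np.arange(x1,x0,-res); ys=np.arange(y1,y0,-res)
    X,Y=np.meshgrid(xs,ys,indexing='ij')
    p=proj(s,np.stack([X,Y,np.full_like(X,z)],-1)).reshape(*X.shape,2).astype(np.float32)
    return cv2.remap(s["frame"],p[...,0],p[...,1],cv2.INTER_CUBIC)
E
python3 - <<'E'
from h import *
for n in("top","side"):
    s=pickle.load(open(n+"0.pkl","rb"));P=cloud(s)
    for z in(0.026,):
        im=rectify(s,z,0.3,0.75,-0.25,0.35,0.001)
        for k in range(0,600,100): cv2.line(im,(k,0),(k,8),(255,0,0),1)
        for k in range(0,450,50): cv2.line(im,(0,k),(8,k),(255,0,0),1)
        cv2.imwrite(f"pics/rect_{n}.png",im[:,:,::-1])
    if n=="top":
        for uv in [(309,219),(283,235),(320,165),(256,181),(390,185),(382,153),(420,160),(408,237),(306,278),(252,235),(243,288),(352,138)]:
            print(uv,P[uv[1],uv[0]].round(4))
E
```

```text
(309, 219) [0.5033 0.0138 0.0503]
(283, 235) [0.4661 0.0885 0.025 ]
(320, 165) [ 0.6667 -0.0242  0.0259]
(256, 181) [0.6267 0.1627 0.0257]
(390, 185) [ 0.5971 -0.2223  0.0257]
(382, 153) [ 0.6958 -0.2077  0.0246]
(420, 160) [ 0.6582 -0.3076  0.0564]
(408, 237) [ 0.4447 -0.2588  0.027 ]
(306, 278) [0.3442 0.0281 0.0472]
(252, 235) [0.4675 0.1727 0.0405]
(243, 288) [0.3258 0.1983 0.036 ]
(352, 138) [ 0.7449 -0.1223  0.0295]
```

View pics/rect_top.png

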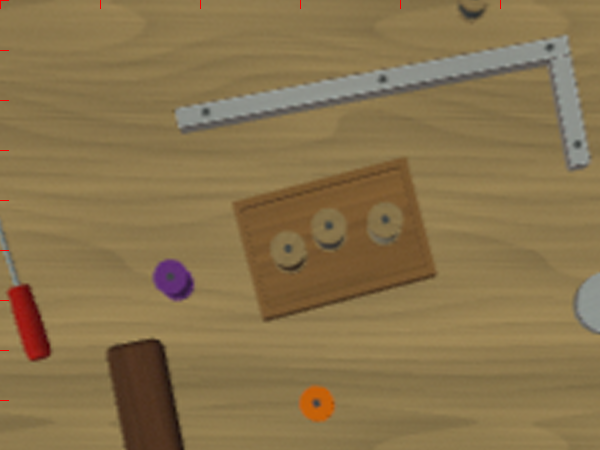

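View pics/rect_side.png

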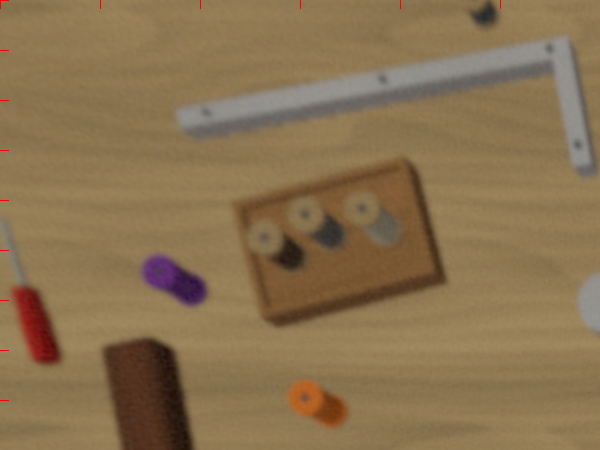

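```bash
cat >> h.py <<'E'
def top_pts(s,z0,z1,x0,x1,y0,y1,sat=None):
    P=cloud(s);m=(P[...,2]>z0)&(P[...,2]<z1)&(P[...,0]>x0)&(P[...,0]<x1)&(P[...,1]>y0)&(P[...,1]<y1)
    hsv=cv2.cvtColor(s["frame"],cv2.COLOR_RGB2HSV)
    if sat: m&=(hsv[...,1]>=sat[0])&(hsv[...,1]<sat[1])
    return P,m
def tray_est(s):
    P,m=top_pts(s,0.016,0.034,0.38,0.75,-0.27,0.2,(95,256))
    n,l,st,_=cv2.connectedComponentsWithStats(m.astype(np.uint8),connectivity=4)
    k=1+np.argmax(st[1:,4]); pts=P[l==k][:,:2].astype(np.float32)
    return cv2.minAreaRect(pts*1000),len(pts)
E
python3 - <<'E'
from h import *
from scipy.spatial.transform import Rotation as Ro
for n in("top","side"):
    s=pickle.load(open(n+"0.pkl","rb"))
    print(n,tray_est(s), cv2.boxPoints(tray_est(s)[0]).round(1).tolist())
    P,m=top_pts(s,0.016,0.034,0.55,0.75,-0.26,0.2,(0,70))
    n_,l,st,_=cv2.connectedComponentsWithStats(m.astype(np.uint8)); k=1+np.argmax(st[1:,4])
    p=P[l==k]; 
    # long strip axis
    L=p[p[:,1]>-0.19][:,:2]; vx,vy,cx,cy=cv2.fitLine((L*1000).astype(np.float32),cv2.DIST_HUBER,0,.01,.01).ravel()
    S=p[p[:,1]<-0.19]; 
    d=np.array([vx,vy])*np.sign(vy); nrm=np.array([d[1],-d[0]]) # y axis, x axis
    xl=(p[:,:2]*1000-[cx,cy])@nrm; yl=(p[:,:2]*1000-[cx,cy])@d
    sh=xl<-20
    print("ang",np.arctan2(-d[0],d[1]),"centre",cx,cy,"half width",np.percentile(xl[~sh],[2,50,98]),"short y",np.percentile(yl[sh],[2,50,98]),"ends",yl.max(),xl.min(),p[:,2].mean())
    # inner corner: x=-10 rel axis ; y = short axis +10
    yc=np.median(yl[sh])+10; print("corner",np.array([cx,cy])+nrm*-10+d*yc)
print(Ro.from_quat([0.70269299,-0.08551966,0.0850458,-0.70119623]).as_matrix().round(3))
E
```

```text
top (((512.2413330078125, 16.96942901611328), (121.18971252441406, 180.1514129638672), 14.607050895690918), 2284) [[430.8999938964844, 88.9000015258789], [476.29998779296875, -85.5], [593.5999755859375, -54.900001525878906], [548.2000122070312, 119.4000015258789]]
ang 0.18380126 centre 664.76654 -5.36523 half width [-11.3372008   -0.29439925  11.10274865] short y [-216.16336679 -205.33496775 -196.28210976] ends 182.3166686162602 -118.79678178379802 0.024464982306332147
corner [ 690.63599974 -199.23766167]
side (((512.634521484375, 17.26728057861328), (124.9837417602539, 183.22198486328125), 14.819892883300781), 2268) [[428.79998779296875, 89.80000305175781], [475.70001220703125, -87.30000305175781], [596.5, -55.29999923706055], [549.5999755859375, 121.80000305175781]]
ang 0.18521471 centre 665.6871 -15.770648 half width [-11.63222829  -0.16774045  12.95426987] short y [-206.06317916 -196.85541283 -186.72353285] ends 193.49891399495033 -118.15193496171452 0.023224556019871848
corner [ 690.26893392 -201.27180168]
[[ 0.971 -0.001  0.239]
 [-0.239 -0.002  0.971]
 [-0.    -1.    -0.002]]
```

```bash
cat > calc.py <<'E'
import sys,numpy as np
from station import manip
from scipy.spatial.transform import Rotation as Ro
# usage: calc.py x y z a  -> shift (tool cm) and turn for target; tool z=(-sin a,cos a)
def go(x,y,z,a):
    s=manip.sense();R=Ro.from_quat(s["tool_rot"])
    d=R.inv().apply(np.array([x,y,z])-s["tcp_pos"])*100
    xs=np.array([np.cos(a),np.sin(a),0]);ys=np.array([0,0,-1.]);zs=np.cross(xs,ys)
    T=Ro.from_matrix(np.stack([xs,ys,zs],1))
    print("shift",d.round(2),"turn",(R.inv()*T).as_rotvec().round(3),"tcp",s["tcp_pos"].round(4),"t",s["t"],"F",np.round(s["force"],1))
v=list(map(float,sys.argv[1:]))
for i in range(0,len(v),4): go(*v[i:i+4])
E
python3 calc.py .40 .30 .2 .184  .418 0 .15 .184
```

```text
shift [ 31.67   4.78 -23.72] turn [ 0.002 -0.426 -0.001] tcp [0.1494 0.6063 0.2474] t 0.1 F [0.3 0.2 0.3]
shift [ 40.6    9.83 -52.41] turn [ 0.002 -0.426 -0.001] tcp [0.1494 0.6063 0.2474] t 0.1 F [0.3 0.2 0.3]
```

```bash
python3 -m handwheel '[6,1,-4.5,0,-0.1,0,8.5, 12,1.5,-9,0,-0.2,0,8.5, 18,2,-13,0,-0.3,0,8.5, 24,3,-18,0,-0.4,0,8.5, 30,4,-23,0,-0.426,0,8.5, 33,5,-27,0,-0.426,0,8.5, 35,6,-32,0,-0.426,0,8.5, 37,7,-37,0,-0.426,0,8.5, 38,7.5,-42,0,-0.426,0,8.5, 39,8,-46,0,-0.426,0,8.5]' 
python3 calc.py .418 0 .10 .184
```

```text
t: 0.93
tcp_pos: [0.3655, 0.258, 0.1968]
tool_rot: [-0.704, -0.065, 0.065, 0.704]
force: [1.3, -0.0, -0.6]
finger_gap: 0.995
shift [  0.42   9.68 -26.33] turn [-0.     0.     0.001] tcp [0.3655 0.258  0.1968] t 0.9333 F [ 1.3 -0.  -0.6]
```

```bash
python3 -m handwheel '[0,1,-4,0,0,0,8.5, 0,2,-8,0,0,0,8.5, 0,3,-12,0,0,0,8.5, 0,4,-16,0,0,0,8.5, 0,5,-20,0,0,0,8.5, 0.4,7,-23,0,0,0,8.5, 0.4,9,-26,0,0,0,8.5, 0.4,9.7,-26.3,0,0,0,8.5, 0.4,9.7,-26.3,0,0,0,8.5, 0.4,9.7,-26.3,0,0,0,8.5]' 
python3 calc.py .418 0 .03 .184
python3 - <<'E'
from station import manip
import cv2,pickle
for n in("side","top","wrist"):
    s=manip.snapshot(n); cv2.imwrite(f"pics/{n}1.png",s["frame"][:,:,::-1]); pickle.dump(s,open(n+"1.pkl","wb"))
E
```

```text
t: 1.77
tcp_pos: [0.4159, 0.0022, 0.0998]
tool_rot: [-0.704, -0.064, 0.066, 0.705]
force: [-0.0, -0.3, 0.0]
finger_gap: 0.996
shift [ 0.19  6.98 -0.27] turn [-0.001 -0.001 -0.002] tcp [0.4159 0.0022 0.0998] t 1.7667 F [-0.  -0.3  0. ]
```

View pics/side1.png

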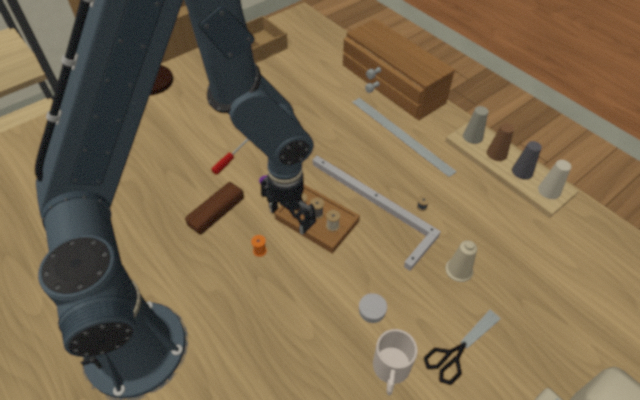

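View pics/wrist1.png

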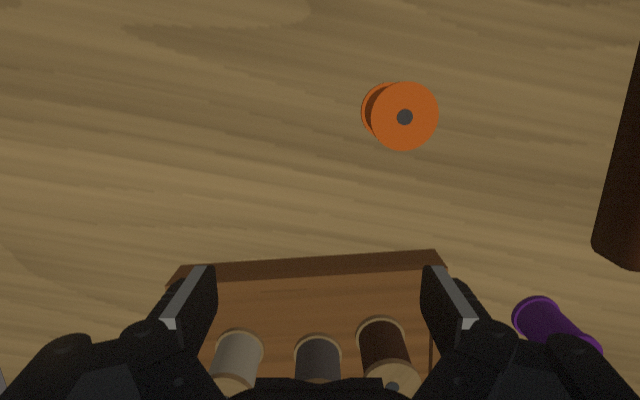

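Side view: the gripper hangs at about (290,205), beside the near long side of the tray. In the wrist view the fingers straddle the tray's near side, with the orange look-alike at (404,116) behind. Next I measure the fingertip height and depth relative to the TCP.

Run:
```python
from h import *
tcp=np.array([.4159,.0022,.0998]);a=.184
xs=np.array([np.cos(a),np.sin(a),0]);zs=np.array([-np.sin(a),np.cos(a),0])
for n in("side","wrist"):
    s=pickle.load(open(n+"1.pkl","rb"));P=cloud(s);f=s["frame"].max(-1)
    q=P-tcp; x=q@xs; z=q@zs; h=q[...,2]
    m=(abs(x)<.05)&(abs(z)<.09)&(h>-.03)&(h<.06)&((f<90)|(h>-.025))
    for lo in np.arange(-.03,.06,.005):
        k=m&(h>=lo)&(h<lo+.005)
        if k.sum(): print(n,round(lo,3),k.sum(),"x",x[k].min().round(3),x[k].max().round(3),"z",z[k].min().round(3),z[k].max().round(3))
```

```text
side -0.01 1 x -0.006 -0.006 z 0.046 0.046
side -0.005 7 x -0.007 0.01 z -0.049 0.046
side 0.0 15 x -0.011 0.01 z -0.053 0.048
side 0.005 23 x -0.011 0.01 z -0.055 0.049
side 0.01 24 x -0.011 0.008 z -0.055 0.049
side 0.015 24 x -0.01 0.01 z -0.056 0.058
side 0.02 22 x -0.01 0.01 z -0.055 0.055
side 0.025 19 x -0.01 0.007 z -0.056 0.049
side 0.03 10 x -0.01 0.002 z -0.047 0.059
side 0.035 7 x -0.011 -0.005 z -0.056 0.064
side 0.04 33 x -0.013 0.011 z -0.073 0.075
side 0.045 48 x -0.013 0.008 z -0.074 0.067
side 0.05 67 x -0.015 0.014 z -0.075 0.073
side 0.055 66 x -0.016 0.014 z -0.073 0.074
wrist -0.005 171 x -0.01 0.01 z -0.042 0.044
wrist 0.0 595 x -0.012 0.012 z -0.054 0.056
wrist 0.005 791 x -0.012 0.011 z -0.055 0.057
wrist 0.01 927 x -0.012 0.012 z -0.056 0.057
wrist 0.015 1009 x -0.012 0.013 z -0.055 0.057
wrist 0.02 1160 x -0.012 0.012 z -0.055 0.057
wrist 0.025 1191 x -0.012 0.011 z -0.055 0.057
wrist 0.03 1224 x -0.012 0.005 z -0.054 0.056
wrist 0.035 675 x -0.013 0.0 z -0.064 0.064
wrist 0.04 2057 x -0.014 -0.005 z -0.072 0.074
wrist 0.045 4812 x -0.014 0.007 z -0.074 0.075
wrist 0.05 5801 x -0.017 0.005 z -0.073 0.075
wrist 0.055 4213 x -0.018 -0.003 z -0.073 0.074
```

```bash
python3 -m handwheel '[0,2,0,0,0,0,6, 0.1,4,0,0,0,0,6, 0.1,6,0,0,0,0,6, 0.1,7.2,0,0,0,0,6, 0.1,7.8,0,0,0,0,6, 0.1,7.8,0,0,0,0,6]' 
python3 calc.py .418 0 .022 .184
python3 - <<'E'
from h import *
from station import manip
s0=manip.sense();tcp=s0["tcp_pos"];a=.184
xs=np.array([np.cos(a),np.sin(a),0]);zs=np.array([-np.sin(a),np.cos(a),0])
for n in("wrist",):
    s=manip.snapshot(n);cv2.imwrite("pics/wrist2.png",s["frame"][:,:,::-1]);P=cloud(s);f=s["frame"].max(-1)
    q=P-tcp; x=q@xs; z=q@zs; h=q[...,2]
    m=(abs(x)<.016)&(abs(z)<.09)&(h>-.03)&(h<.06)&(P[...,2]>.004)
    for lo in np.arange(-.03,.06,.005):
        k=m&(h>=lo)&(h<lo+.005)
        if k.sum(): print(n,round(lo,3),k.sum(),"x",x[k].min().round(3),x[k].max().round(3),"z",z[k].min().round(3),z[k].max().round(3))
E
```

```text
t: 2.42
tcp_pos: [0.4175, 0.0031, 0.0218]
tool_rot: [-0.704, -0.065, 0.066, 0.704]
force: [-0.2, -0.4, -0.3]
finger_gap: 0.701
shift [-0.   -0.02 -0.31] turn [-0.001  0.002 -0.001] tcp [0.4175 0.0031 0.0218] t 2.4167 F [-0.2 -0.4 -0.3]
wrist -0.015 51 x -0.009 0.007 z -0.03 0.03
wrist -0.01 322 x -0.012 0.011 z -0.042 0.041
wrist -0.005 555 x -0.012 0.011 z -0.043 0.044
wrist 0.0 675 x -0.012 0.011 z -0.044 0.044
wrist 0.005 739 x -0.012 0.011 z -0.044 0.044
wrist 0.01 809 x -0.012 0.011 z -0.044 0.044
wrist 0.015 896 x -0.012 0.012 z -0.044 0.044
wrist 0.02 793 x -0.012 0.012 z -0.044 0.044
wrist 0.025 1005 x -0.013 0.006 z -0.048 0.049
wrist 0.03 1199 x -0.015 -0.006 z -0.059 0.06
wrist 0.035 2398 x -0.015 0.013 z -0.062 0.062
wrist 0.04 7179 x -0.015 0.012 z -0.063 0.064
wrist 0.045 3140 x -0.016 0.009 z -0.064 0.063
wrist 0.05 1822 x -0.016 -0.007 z -0.065 0.064
wrist 0.055 3526 x -0.016 -0.005 z -0.065 0.065
```

View pics/wrist2.png

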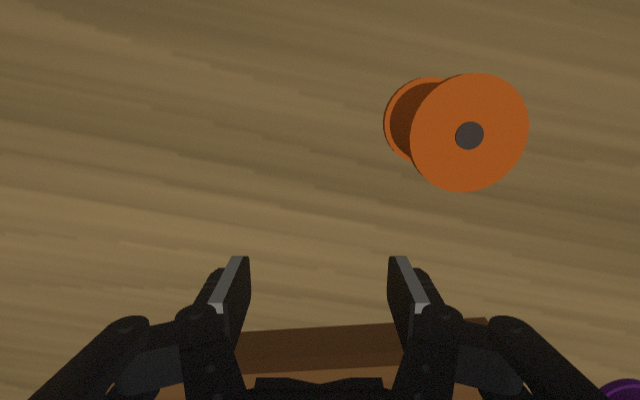

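```bash
python3 -m handwheel '[0.7,0,0,0,0,0,6, 1.3,0,0,0,0,0,6, 1.8,0,0,0,0,0,6, 2.3,0,0,0,0,0,6, 2.8,0,0,0,0,0,6, 3.3,0,0,0,0,0,6, 3.8,0,0,0,0,0,6, 4.3,0,0,0,0,0,6, 4.8,0,0,0,0,0,6, 5.3,0,0,0,0,0,6]' 
python3 -m handwheel '[0.5,0,0,0,0,0,6, 1,0,0,0,0,0,6, 1.5,0,0,0,0,0,6, 2,0,0,0,0,0,6, 2.4,0,0,0,0,0,6, 2.7,0,0,0,0,0,6, 2.7,0,0,0,0,0,6]'
cat > look.py <<'E'
import sys
from h import *
from station import manip
C=np.array([690.4,-200.2]);a=.184
k=sys.argv[1];names=sys.argv[2:] or ["top","side"]
d=np.array([[np.cos(a),np.sin(a)],[-np.sin(a),np.cos(a)]])
se=manip.sense();t=d@(se["tcp_pos"][:2]*1000-C);print("tcp in stop",t.round(1),"z",se["tcp_pos"][2].round(4),"t",round(se["t"],2),"F stop",(d@se["force"][:2]).round(1),round(se["force"][2],1))
for n in names:
    s=manip.snapshot(n);cv2.imwrite(f"pics/{n}{k}.png",s["frame"][:,:,::-1]);pickle.dump(s,open(f"{n}{k}.pkl","wb"))
    if n!="wrist":
        im=rectify(s,.026,.45,.75,-.3,.25,.0007)
        cv2.imwrite(f"pics/r{n}{k}.png",im[:,:,::-1])
        r,c=tray_est(s);print(n,"tray rect",np.round(r[0],1),np.round(r[1],1),r[2],"rel stop",(d@(np.array(r[0])-C)).round(1),c)
E
python3 look.py 3 top side
```

```text
t: 3.3
tcp_pos: [0.4658, 0.0128, 0.0224]
tool_rot: [-0.703, -0.062, 0.068, 0.705]
force: [-7.2, -1.1, 4.4]
finger_gap: 0.701
t: 3.88
tcp_pos: [0.4939, 0.0174, 0.0223]
tool_rot: [-0.704, -0.063, 0.067, 0.705]
force: [-5.0, -0.6, 3.3]
finger_gap: 0.704
tcp in stop [-153.4  249.9] z 0.0223 t 3.88 F stop [-5.   0.3] 3.3
top tray rect [ 743.2 -124. ] [11.4 26.9] 2.680166721343994 rel stop [65.8 65.2] 27
side tray rect [568.8   9.3] [125.4 153.2] 9.822548866271973 rel stop [-81.2 228.2] 1066
```

View pics/side3.png

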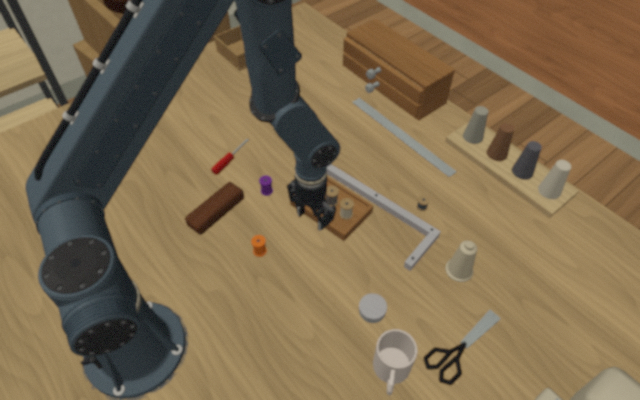

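View pics/top3.png

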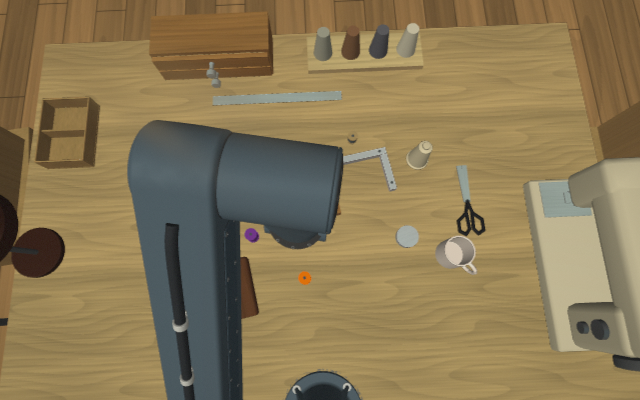

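```bash
python3 -m handwheel '[0.4,0,0,0,0,0,6, 0.8,0,0,0,0,0,6, 1.2,0,0,0,0,0,6, 1.5,0,0,0,0,0,6, 1.6,0,0,0,0,0,6, 1.6,0,0,0,0,0,6]' 
python3 look.py 4 side
python3 -m handwheel '[-1,0,0,0,0,0,6, -3,0,0,0,0,0,6, -5,-1,0,0,0,0,6, -5,-4,0,0,0,0,6, -5,-8,0,0,0,0,6, -5,-10,0,0,0,0,6, -5,-10,0,0,0,0,6]' 
python3 -c "
from station import manip;print(manip.sense()['q'])
import numpy as np
a=.184
for p in [(-70,385)]:
  print(690.4+p[0]*np.cos(a)-p[1]*np.sin(a),-200.2+p[0]*np.sin(a)+p[1]*np.cos(a))"
```

```text
t: 4.48
tcp_pos: [0.5101, 0.0201, 0.0222]
tool_rot: [-0.704, -0.063, 0.067, 0.705]
force: [-4.5, -0.3, 2.7]
finger_gap: 0.702
tcp in stop [-137.   249.6] z 0.0222 t 4.48 F stop [-4.5  0.5] 2.7
side tray rect [583.2   9.1] [123.9 148.7] 11.092679977416992 rel stop [-67.1 225.3] 996
t: 5.12
tcp_pos: [0.4672, 0.0097, 0.1264]
tool_rot: [0.705, 0.069, -0.061, -0.703]
force: [0.7, 0.9, 0.3]
finger_gap: 0.701
[-2.19117809e-01  5.24584272e-01  1.94149671e+00  2.40655163e-04
  6.62916119e-01 -1.97415481e+00]
551.1406709982786 165.49364129827345
```

```bash
python3 calc.py .551 .165 .11 -1.387; python3 look.py 5
```

```text
shift [11.06  1.71 13.74] turn [-0.005  1.571  0.013] tcp [0.4672 0.0097 0.1264] t 5.1167 F [0.7 0.9 0.3]
tcp in stop [-181.   247.2] z 0.1264 t 5.12 F stop [0.9 0.8] 0.3
top tray rect [638.9   0. ] [131.2  60.2] 73.16785430908203 rel stop [-14.  206.3] 445
side tray rect [580.9  25. ] [123.9 181.5] 10.661765098571777 rel stop [-66.5 241.5] 1477
```

View pics/side5.png

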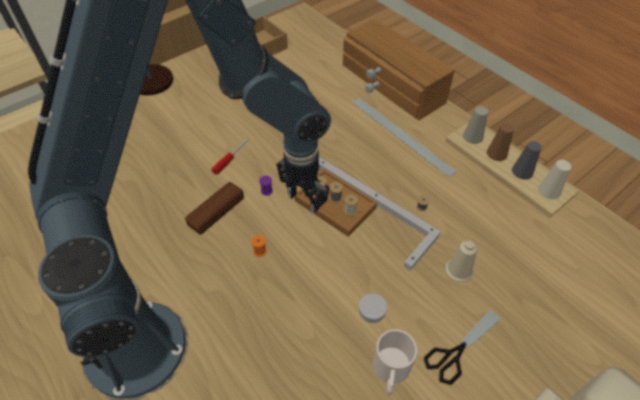

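```bash
python3 -m handwheel '[1,0,1.5,0,0.12,0,6, 2,0,3,0,0.24,0,6, 3,0,4.5,0,0.36,0,6, 4,0,6,0,0.48,0,6, 5,0,7.5,0,0.6,0,6, 6,0,9,0,0.72,0,6, 7,0,10.5,0,0.84,0,6, 8,0,11.5,0,0.96,0,6, 9,0,12.5,0,1.08,0,6, 10,0,13.7,0,1.2,0,6]' 
python3 -m handwheel '[0,0,0,0,0.12,0,6, 0,0,0,0,0.24,0,6, 0,0,0,0,0.36,0,6, 0,0,0,0,0.37,0,6]' 
python3 calc.py .5555 .151 .022 -1.387; python3 look.py 6 top side
```

```text
t: 6.05
tcp_pos: [0.5362, 0.1641, 0.1202]
tool_rot: [0.617, -0.346, 0.345, -0.616]
force: [-0.2, 0.5, -0.4]
finger_gap: 0.701
t: 6.38
tcp_pos: [0.5357, 0.1637, 0.1203]
tool_rot: [0.544, -0.453, 0.452, -0.543]
force: [-0.6, 0.4, 0.8]
finger_gap: 0.706
shift [1.61 9.83 1.74] turn [ 0.002 -0.001 -0.   ] tcp [0.5357 0.1637 0.1203] t 6.3833 F [-0.6  0.4  0.8]
tcp in stop [-85.5 386. ] z 0.1203 t 6.38 F stop [-0.5  0.5] 0.8
top tray rect [581.9  26.6] [122.4 180.1] 10.645127296447754 rel stop [-65.2 242.8] 2182
side tray rect [581.1  26.8] [125.2 184.9] 9.934113502502441 rel stop [-66.  243.2] 2062
```

View pics/top6.png

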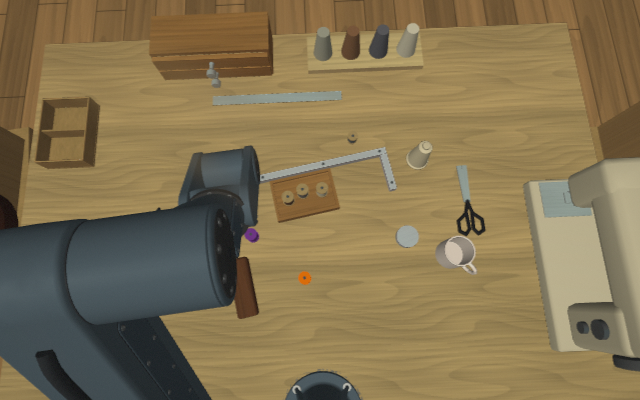

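View pics/side6.png

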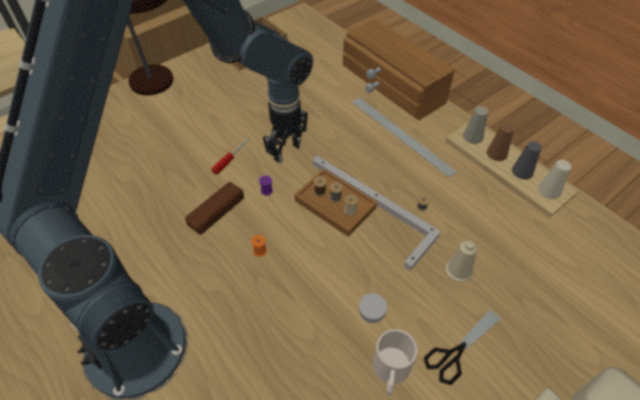

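```bash
python3 -m handwheel '[0.8,0,0.9,0,0,0,6, 1.6,1,1.8,0,0,0,6, 1.6,3.5,1.9,0,0,0,6, 1.6,6,1.9,0,0,0,6, 1.6,8.5,1.9,0,0,0,6, 1.6,9.5,1.9,0,0,0,6, 1.6,9.5,1.9,0,0,0,6]' 
python3 look.py 7 side; python3 calc.py .5555 .151 .025 -1.387
```

```text
t: 7.07
tcp_pos: [0.5569, 0.1504, 0.0241]
tool_rot: [0.545, -0.453, 0.451, -0.543]
force: [-0.6, -0.1, -1.5]
finger_gap: 0.704
tcp in stop [-67.1 369.1] z 0.0241 t 7.07 F stop [-0.6 -0. ] -1.5
side tray rect [581.1  26.7] [122.8 182.9] 10.805228233337402 rel stop [-66.  243.1] 2060
shift [-0.08  0.08 -0.22] turn [ 0.002  0.001 -0.   ] tcp [0.5578 0.1506 0.0258] t 7.1167 F [ 0.4  0.1 -0.3]
```

View pics/side7.png

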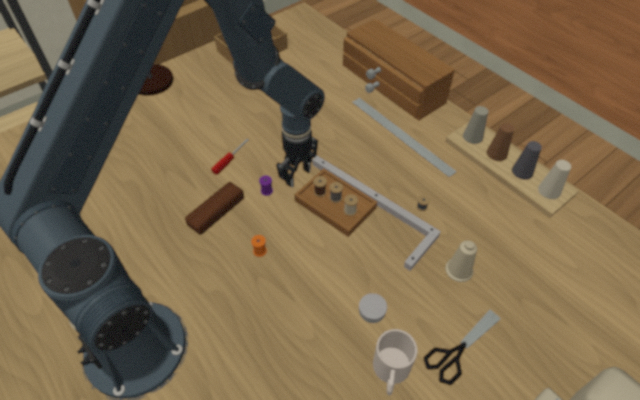

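```bash
python3 -m handwheel '[0.8,0,0,0,0,0,6, 1.5,0,0,0,0,0,6, 2,0,0,0,0,0,6, 2.4,0,0,0,0,0,6, 2.8,0,0,0,0,0,6, 3.3,0,0,0,0,0,6, 3.8,0,0,0,0,0,6, 4.3,0,0,0,0,0,6, 4.8,0,0,0,0,0,6, 5.3,0,0,0,0,0,6]'
python3 -m handwheel '[0.5,0,0,0,0,0,6, 1,0,0,0,0,0,6, 1.5,0,0,0,0,0,6, 2,0,0,0,0,0,6, 2.5,0,0,0,0,0,6, 3,0,0,0,0,0,6, 3.5,0,0,0,0,0,6, 4,0,0,0,0,0,6, 4.4,0,0,0,0,0,6, 4.7,0,0,0,0,0,6]'
python3 look.py 8 side top
```

```text
t: 7.95
tcp_pos: [0.5675, 0.1004, 0.0283]
tool_rot: [-0.543, 0.452, -0.452, 0.545]
force: [-0.2, 7.4, 3.7]
finger_gap: 0.7
t: 8.78
tcp_pos: [0.5759, 0.0542, 0.0283]
tool_rot: [-0.543, 0.453, -0.451, 0.544]
force: [-1.9, 7.9, 5.5]
finger_gap: 0.698
tcp in stop [-66.  271.1] z 0.0283 t 8.78 F stop [-0.5  8.2] 5.5
side tray rect [592.1 -39.1] [124.  194.4] 9.690629005432129 rel stop [-67.1 176.3] 2233
top tray rect [594.8 -48.7] [121.8 173.2] 10.5282564163208 rel stop [-66.3 166.5] 1689
```

View pics/side8.png

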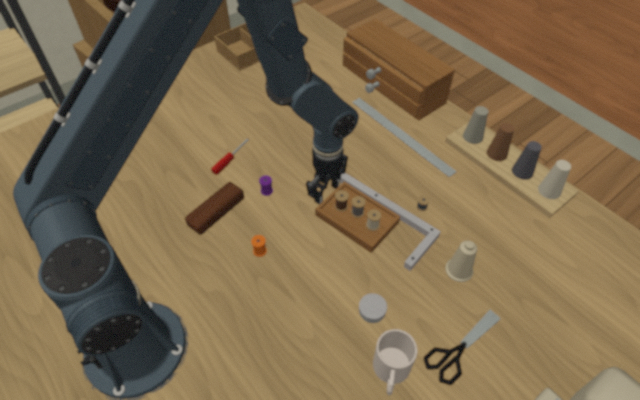

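```bash
python3 -m handwheel '[0.4,0.2,0,0,0,0,6, 0.9,0.3,0,0,0,0,6, 1.4,0.3,0,0,0,0,6, 1.9,0.3,0,0,0,0,6, 2.4,0.3,0,0,0,0,6, 2.9,0.3,0,0,0,0,6, 3.4,0.3,0,0,0,0,6, 3.9,0.3,0,0,0,0,6, 4.4,0.3,0,0,0,0,6, 4.9,0.3,0,0,0,0,6]'
python3 -m handwheel '[0.5,0,0,0,0,0,6, 1,0,0,0,0,0,6, 1.4,0,0,0,0,0,6, 1.8,0,0,0,0,0,6, 1.9,0,0,0,0,0,6, 1.9,0,0,0,0,0,6]'
python3 look.py 9 side top
```

```text
t: 9.72
tcp_pos: [0.5845, 0.0063, 0.0251]
tool_rot: [-0.543, 0.453, -0.451, 0.544]
force: [-1.6, 7.1, 4.5]
finger_gap: 0.703
t: 10.22
tcp_pos: [0.5881, -0.0128, 0.025]
tool_rot: [-0.544, 0.453, -0.451, 0.544]
force: [-1.5, 4.9, 5.0]
finger_gap: 0.706
tcp in stop [-66.3 203. ] z 0.025 t 10.22 F stop [-0.6  5.1] 5.0
side tray rect [ 604.9 -103.5] [124.5 199.7] 10.628265380859375 rel stop [-66.4 110.7] 2352
top tray rect [ 610.6 -138.1] [120.8 127.3] 10.529824256896973 rel stop [-67.1  75.7] 1178
```

View pics/rside9.png

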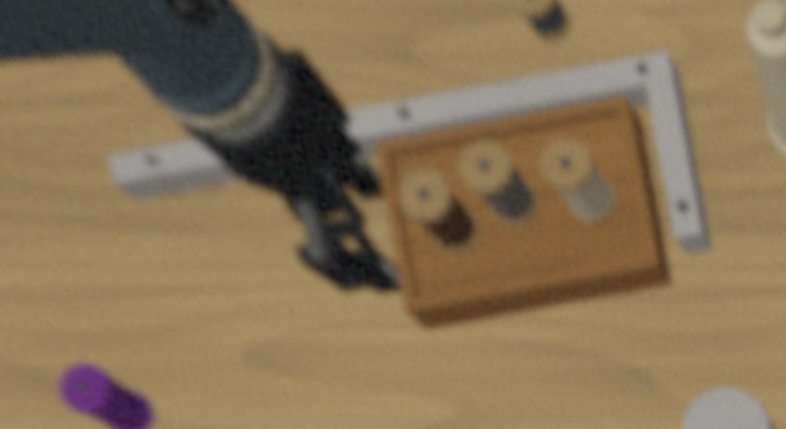

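```bash
python3 -m handwheel '[0.3,0,0,0,0,0,6, 0.6,0,0,0,0,0,6, 0.8,0,0,0,0,0,6, 0.9,0,0,0,0,0,6, 0.9,0,0,0,0,0,6]'; python3 -m handwheel '[0.1,0,0,0,0,0,6, 0.2,0,0,0,0,0,6, 0.2,0,0,0,0,0,6]'
```

```text
t: 10.73
tcp_pos: [0.5896, -0.0214, 0.025]
tool_rot: [-0.544, 0.453, -0.451, 0.544]
force: [-1.6, 6.3, 5.4]
finger_gap: 0.706
t: 10.98
tcp_pos: [0.5898, -0.0231, 0.025]
tool_rot: [-0.544, 0.453, -0.451, 0.544]
force: [-1.2, 7.9, 4.6]
finger_gap: 0.702
```

```bash
python3 -m handwheel '[0.1,0,0,0,0,0,6, 0.1,0,0,0,0,0,6]';python3 -m handwheel '[0.1,0,0,0,0,0,6, 0.1,0,0,0,0,0,6]'; python3 look.py 10 side
```

```text
t: 11.15
tcp_pos: [0.59, -0.024, 0.025]
tool_rot: [-0.544, 0.453, -0.451, 0.544]
force: [-0.7, 6.4, 4.8]
finger_gap: 0.704
t: 11.32
tcp_pos: [0.5902, -0.025, 0.025]
tool_rot: [-0.544, 0.453, -0.451, 0.544]
force: [-1.3, 6.6, 5.0]
finger_gap: 0.7
tcp in stop [-66.5 190.6] z 0.025 t 11.32 F stop [-0.   6.7] 5.0
side tray rect [ 606.8 -117.7] [123.8 192.9] 11.043497085571289 rel stop [-67.1  96.4] 2367
```

View pics/rside10.png

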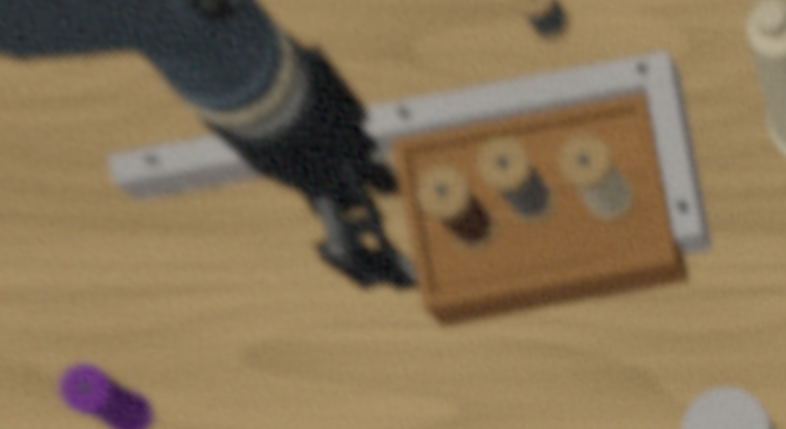

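```bash
for i in 1 ; do python3 -m handwheel '[0.1,0,0,0,0,0,6, 0.1,0,0,0,0,0,6]'; done; python3 -m handwheel '[0.1,0,0,0,0,0,6, 0.1,0,0,0,0,0,6]'
```

```text
t: 11.53
tcp_pos: [0.5903, -0.0257, 0.025]
tool_rot: [-0.544, 0.453, -0.451, 0.544]
force: [-0.9, 6.8, 5.9]
finger_gap: 0.704
t: 11.7
tcp_pos: [0.5903, -0.0257, 0.025]
tool_rot: [-0.543, 0.453, -0.45, 0.544]
force: [-0.4, 10.9, 5.8]
finger_gap: 0.703
```

```bash
python3 -m handwheel '[0.1,0,0,0,0,0,6, 0.1,0,0,0,0,0,6]'; python3 -m handwheel '[-0.5,0,0,0,0,0,6, -2,0,0,0,0,0,6, -4,0,0,0,0,0,6, -4,-3,0,0,0,0,6, -4,-7,0,0,0,0,6, -4,-10,0,0,0,0,6, -4,-10,0,0,0,0,6]'
python3 look.py 11 side top
python3 calc.py .50 -.145 .12 .184  .53 -.135 .12 .184
```

```text
t: 11.87
tcp_pos: [0.5902, -0.0258, 0.025]
tool_rot: [-0.543, 0.454, -0.45, 0.545]
force: [-1.4, 13.7, 5.9]
finger_gap: 0.701
t: 12.45
tcp_pos: [0.5882, 0.0096, 0.1302]
tool_rot: [-0.542, 0.448, -0.455, 0.546]
force: [1.6, -0.8, 0.3]
finger_gap: 0.703
tcp in stop [-62.1 225. ] z 0.1302 t 12.45 F stop [ 1.4 -1. ] 0.3
side tray rect [ 608.8 -124.2] [124.6 181.3] 10.50510311126709 rel stop [-66.4  89.7] 2352
top tray rect [ 608.7 -125. ] [121.6 177.5] 10.663597106933594 rel stop [-66.5  88.8] 1917
shift [ 13.65   0.56 -11.21] turn [-1.000e-03 -1.569e+00  4.000e-03] tcp [0.585  0.0099 0.1257] t 12.55 F [ 0.1  0.2 -0.7]
shift [13.22  0.57 -8.08] turn [-1.000e-03 -1.569e+00  4.000e-03] tcp [0.585  0.0099 0.1257] t 12.55 F [ 0.1  0.2 -0.7]
```

View pics/side11.png

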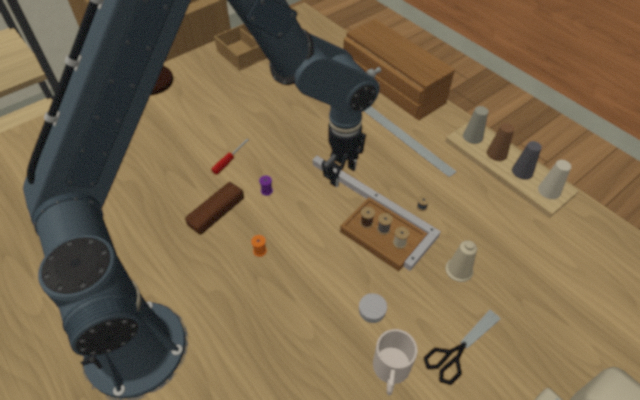

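View pics/rtop11.png

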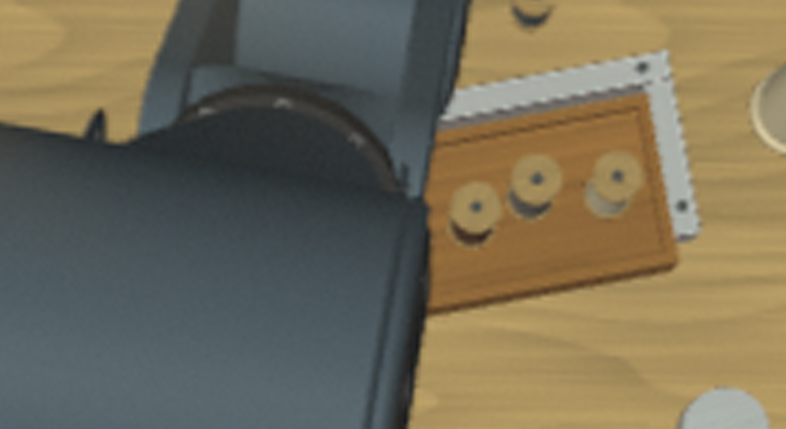

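```bash
python3 calc.py .5068 -.1428 .12 .184; python3 -m handwheel '[1.4,0,-1.1,0,-0.12,0,6, 2.8,0,-2.2,0,-0.24,0,6, 4.2,0,-3.3,0,-0.36,0,6, 5.6,0,-4.4,0,-0.48,0,6, 7,0,-5.5,0,-0.6,0,6, 8.4,0,-6.6,0,-0.72,0,6, 9.8,0,-7.7,0,-0.84,0,6, 11.2,0,-8.8,0,-0.96,0,6, 12.5,0,-9.9,0,-1.08,0,6, 13.6,0,-10.5,0,-1.2,0,6]'
python3 -m handwheel '[0,0,0,0,-0.12,0,6, 0,0,0,0,-0.24,0,6, 0,0,0,0,-0.36,0,6, 0,0,0,0,-0.37,0,6, 0,0,0,0,-0.37,0,6]' 
python3 calc.py .5068 -.1428 .023 .184; python3 look.py 12 side wrist
```

```text
shift [ 13.56   0.56 -10.5 ] turn [-1.000e-03 -1.569e+00  4.000e-03] tcp [0.585  0.0099 0.1257] t 12.55 F [ 0.1  0.2 -0.7]
t: 13.38
tcp_pos: [0.5036, -0.1434, 0.1223]
tool_rot: [-0.704, 0.066, -0.062, 0.705]
force: [-0.1, 0.9, -0.1]
finger_gap: 0.704
t: 13.8
tcp_pos: [0.5051, -0.1428, 0.1228]
tool_rot: [-0.704, -0.063, 0.065, 0.705]
force: [-0.0, 0.0, 0.5]
finger_gap: 0.705
shift [ 0.19  9.98 -0.05] turn [-0.002 -0.003 -0.003] tcp [ 0.5051 -0.1428  0.1228] t 13.8 F [-0.   0.   0.5]
tcp in stop [-171.7   90.3] z 0.1228 t 13.8 F stop [-0.  0.] 0.5
side tray rect [ 611.8 -147.5] [127.3 133.8] 12.262028694152832 rel stop [-67.6  66.2] 1236
```

View pics/side12.png

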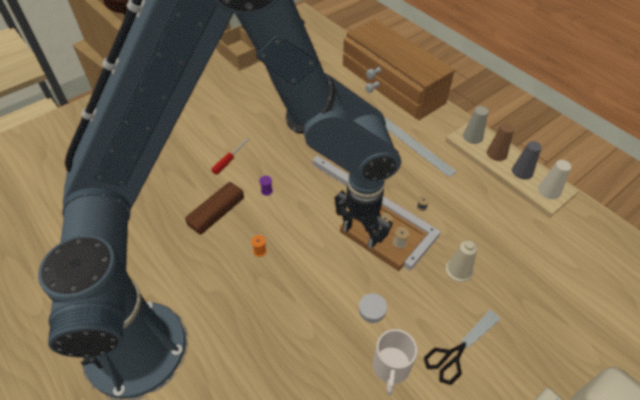

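```bash
python3 -m handwheel '[0,3,0,0,0,0,6, 0,6,0,0,0,0,6, 0,8,0,0,0,0,6, 0,9.3,0,0,0,0,6, 0,9.9,0,0,0,0,6, 0,9.9,0,0,0,0,6]' 
python3 -m handwheel '[1,0,0,0,0,0,6, 2,0,0,0,0,0,6, 2.6,0,0,0,0,0,6, 2.9,0,0,0,0,0,6, 3.1,0,0,0,0,0,6, 3.3,0,0,0,0,0,6, 3.5,0,0,0,0,0,6, 3.5,0,0,0,0,0,6]' 
python3 look.py 13 side
```

```text
t: 14.4
tcp_pos: [0.5053, -0.1427, 0.0237]
tool_rot: [-0.704, -0.064, 0.066, 0.705]
force: [0.5, 0.8, 0.8]
finger_gap: 0.704
t: 15.07
tcp_pos: [0.5387, -0.1366, 0.0254]
tool_rot: [-0.704, -0.064, 0.067, 0.705]
force: [-3.5, -1.5, 3.7]
finger_gap: 0.705
tcp in stop [-137.5   90.2] z 0.0254 t 15.07 F stop [-3.8 -0.8] 3.7
side tray rect [ 615.2 -157.2] [123.1 113.7] 10.781956672668457 rel stop [-66.1  56. ] 916
```

```bash
python3 -m handwheel '[0.1,0,0,0,0,0,6, 0.2,0,0,0,0,0,6, 0.3,0,0,0,0,0,6, 0.3,0,0,0,0,0,6]';python3 -m handwheel '[0.1,0,0,0,0,0,6, 0.1,0,0,0,0,0,6]';python3 -m handwheel '[0.1,0,0,0,0,0,6, 0.1,0,0,0,0,0,6]'
```

```text
t: 15.45
tcp_pos: [0.5405, -0.1359, 0.0253]
tool_rot: [-0.703, -0.063, 0.067, 0.705]
force: [-6.5, -2.6, 5.2]
finger_gap: 0.7
t: 15.62
tcp_pos: [0.5413, -0.1357, 0.0253]
tool_rot: [-0.703, -0.063, 0.067, 0.705]
force: [-7.2, -1.8, 6.4]
finger_gap: 0.708
t: 15.78
tcp_pos: [0.5421, -0.1354, 0.0253]
tool_rot: [-0.703, -0.063, 0.068, 0.705]
force: [-7.8, -2.1, 6.8]
finger_gap: 0.702
```

```bash
python3 -m handwheel '[0.1,0,0,0,0,0,6, 0.1,0,0,0,0,0,6]';python3 -m handwheel '[0.1,0,0,0,0,0,6, 0.1,0,0,0,0,0,6]';python3 -m handwheel '[0.1,0,0,0,0,0,6, 0.1,0,0,0,0,0,6]';python3 -m handwheel '[0.1,0,0,0,0,0,6, 0.1,0,0,0,0,0,6]'; python3 look.py 14 side wrist
```

```text
t: 15.95
tcp_pos: [0.543, -0.1351, 0.0253]
tool_rot: [-0.703, -0.063, 0.068, 0.705]
force: [-7.6, -2.5, 6.7]
finger_gap: 0.7
t: 16.12
tcp_pos: [0.5439, -0.1349, 0.0253]
tool_rot: [-0.703, -0.063, 0.068, 0.705]
force: [-8.3, -1.6, 6.1]
finger_gap: 0.707
t: 16.28
tcp_pos: [0.5449, -0.1346, 0.0252]
tool_rot: [-0.703, -0.063, 0.068, 0.705]
force: [-7.9, -1.6, 6.5]
finger_gap: 0.704
t: 16.45
tcp_pos: [0.5457, -0.1344, 0.0252]
tool_rot: [-0.703, -0.063, 0.068, 0.705]
force: [-7.7, -1.7, 6.2]
finger_gap: 0.699
tcp in stop [-130.2   91.2] z 0.0252 t 16.45 F stop [-7.8 -0.3] 6.2
side tray rect [ 620.6 -157. ] [123.8 110.1] 10.806045532226562 rel stop [-60.7  55.3] 896
```

View pics/rside14.png

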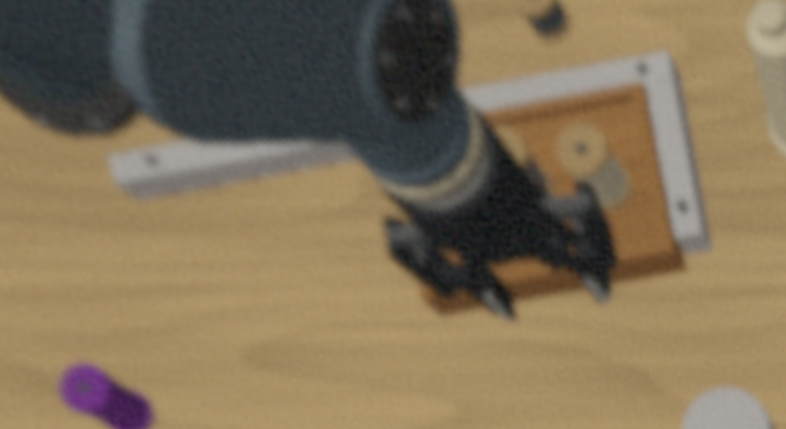

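```bash
python3 -m handwheel '[0.1,0,0,0,0,0,6, 0.1,0,0,0,0,0,6]';python3 -m handwheel '[0.1,0,0,0,0,0,6, 0.1,0,0,0,0,0,6]';python3 -m handwheel '[0.1,0,0,0,0,0,6, 0.1,0,0,0,0,0,6]'
```

```text
t: 16.72
tcp_pos: [0.5467, -0.1342, 0.0252]
tool_rot: [-0.703, -0.063, 0.068, 0.705]
force: [-7.2, -1.6, 6.6]
finger_gap: 0.703
t: 16.88
tcp_pos: [0.5467, -0.1342, 0.0252]
tool_rot: [-0.703, -0.062, 0.069, 0.705]
force: [-10.3, -3.8, 6.7]
finger_gap: 0.702
t: 17.05
tcp_pos: [0.5468, -0.1341, 0.0252]
tool_rot: [-0.703, -0.061, 0.069, 0.705]
force: [-12.7, -4.4, 8.8]
finger_gap: 0.703
```

```bash
python3 -m handwheel '[0.1,0,0,0,0,0,6, 0.1,0,0,0,0,0,6]'; python3 -m handwheel '[-0.5,0,0,0,0,0,6, -2,0,0,0,0,0,6, -4,0,0,0,0,0,6, -5,-3,0,0,0,0,6, -5,-7,0,0,0,0,6, -5,-11,0,0,0,0,6, -5,-15,3,0,0,0,6, -5,-18,7,0,0,0,6, -5,-18,11,0,0,0,6, -5,-18,15,0,0,0,6]'
python3 -m handwheel '[0,0,4,0,0,0,6, 0,0,8,0,0,0,6, 0,0,12,0,0,0,6, 0,0,16,0,0,0,6, 0,0,20,0,0,0,6, 0,0,24,0,0,0,6, 0,0,24,0,0,0,6, 0,0,24,0,0,0,6]'
python3 look.py 15
```

```text
t: 17.22
tcp_pos: [0.5468, -0.1341, 0.0252]
tool_rot: [-0.703, -0.061, 0.07, 0.705]
force: [-14.2, -6.4, 9.9]
finger_gap: 0.701
t: 18.05
tcp_pos: [0.4805, -0.0057, 0.2076]
tool_rot: [0.705, 0.067, -0.061, -0.703]
force: [-0.3, 1.0, -0.2]
finger_gap: 0.703
t: 18.72
tcp_pos: [0.4339, 0.232, 0.2048]
tool_rot: [-0.704, -0.067, 0.066, 0.704]
force: [-0.3, -0.4, 0.2]
finger_gap: 0.703
tcp in stop [-173.1  471.8] z 0.2048 t 18.72 F stop [-0.4 -0.3] 0.2
top tray rect [ 616.7 -122.5] [121.6 181.8] 10.763175010681152 rel stop [-58.2  89.8] 2111
side tray rect [ 615.9 -121.7] [122.8 182. ] 10.392071723937988 rel stop [-58.9  90.8] 2293
```

View pics/rtop15.png

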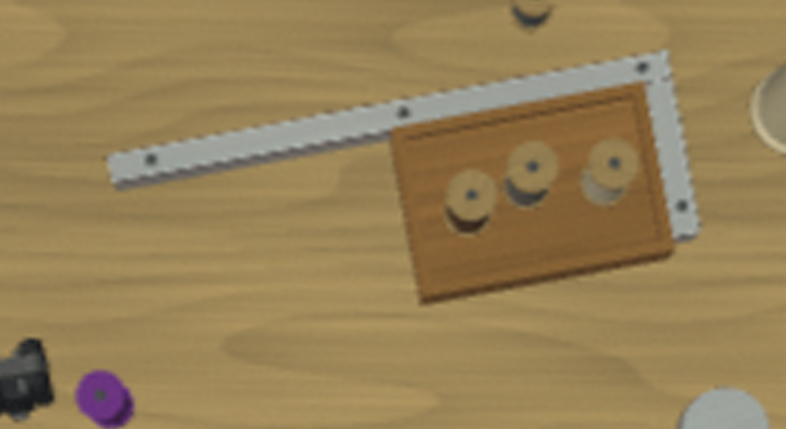

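View pics/side15.png

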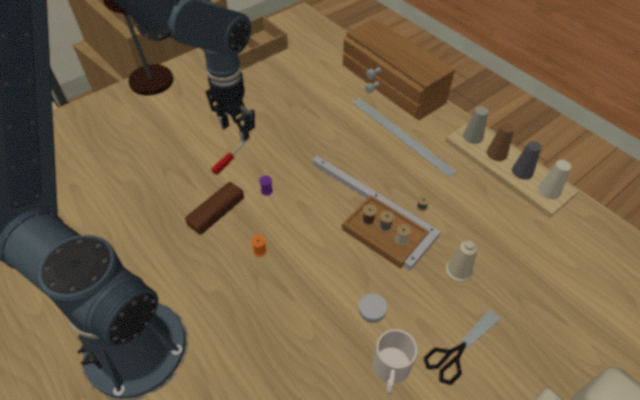

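```bash
python3 -c "
from station import manip;print(manip.sign_off())"
```

```text
the job is handed in; nothing more can be done
None
```

The tray is home in the corner, and I handed the job in at about 18.7 s. No verdict was reported.

**What I did:** I used both fingertips, half open, low against the outside of the tray.
1. I pushed the long side until the tray was square and about 5 mm short of the long strip.
2. I pushed the end along the bench until it stalled on the short strip at about 14 N.
3. I pushed the long side again until it stalled on the long strip at about 14 N.
4. I backed off and left the hand about 0.2 m up and well to the side.

**Last checks:**

| | Tray x (mm) | Tray y (mm) | Angle against the stop |
|---|---|---|---|
| Top camera | -58.2 | +89.8 | about 0.004 rad |
| Side camera | -58.9 | +90.8 | about 0.003 rad |
| Needed | -64.5 to -57 | 87 to 94.5 | below 0.03 rad |

- **Disagreement:** both cameras put x 1 to 2 mm past the exact home of -60 mm. That is within the roughly 2 mm calibration error, and the stall shows the tray is against the strip.
- **Spools and bystanders:** in the last pictures the three spools stand upright in the tray, and nothing else appears to have moved. I checked the other things on the bench by eye only, not by measuring them.

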